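# Heft the tins and weigh the full one

### The job

Three look-alike closed tins stand in the green sloping rack; one is full of castings, the other two hold only a few. Feel by lifting which one is full and set it gently, upright and central, on the pan of the red scale; never let go of a nearly empty tin on the pan. Leave the other two tins standing flat on the bed of the rack, inside its lip, and do not disturb the other things on the bench.

Things in the scene. Friction and masses are not known exactly. Their poses are not given: they have to be found in the camera images.
- tin_a: One of three look-alike closed tins, blue with a flush bare-metal lid: 50 mm along x, 44 mm along y (to grip), 60 mm tall; origin at the centre of its underside, z out through the lid. Starts on the rack's sloping bed, leaning as it does. A rigid lump inside can shift 3 mm. A full tin weighs 470 to 630 g in all, a nearly empty one 150 to 195 g; neither look nor name tells which.
- tin_b: One of three look-alike closed tins, blue with a flush bare-metal lid: 50 mm along x, 44 mm along y (to grip), 60 mm tall; origin at the centre of its underside, z out through the lid. Starts on the rack's sloping bed, leaning as it does. A rigid lump inside can shift 3 mm. A full tin weighs 470 to 630 g in all, a nearly empty one 150 to 195 g; neither look nor name tells which.
- tin_c: One of three look-alike closed tins, blue with a flush bare-metal lid: 50 mm along x, 44 mm along y (to grip), 60 mm tall; origin at the centre of its underside, z out through the lid. Starts on the rack's sloping bed, leaning as it does. A rigid lump inside can shift 3 mm. A full tin weighs 470 to 630 g in all, a nearly empty one 150 to 195 g; neither look nor name tells which.
- rack: Green fixed rack that carries the sloping bed; right or left of the scale. Origin on the bench under the bed's origin. The tins stand at bed x = 0, y = -110, 0 and +110 mm, squarely, nothing between or above them; the lip keeps them from sliding.
- rack_bed: Steel bed of the rack, 360 mm wide, inclined 25 degrees; origin on its upper face, midway across, 65 mm above the bench; x down the slope (away from the robot), y to the left, z square out of the bed (leaning away from the robot). Face from x = -46 to +25 mm. A lip on the lower, far edge (inner face x = +25.5 mm) is 12 mm high, end rims (y = +-176 mm) 10 mm.
- scale: Red spring scale with a white dial on its front, 130 x 120 mm, 75 mm high without stem and pan. Origin at the centre of its underside. Fixed.
- pan_top (a point): Centre of the upper face of the scale's pan, a flat aluminium disc of 90 mm diameter, 6 mm thick, on a stem; 115 mm above the bench when empty. It sinks with the load.
- pan (a joint): How far the pan is pressed down, m: 0 empty, 0.020 at its lower stop; spring of 500 N/m, so a nearly empty tin sinks it 3 to 4 mm and a full one 9 to 13 mm.
- jar: Bystander: glass jar with white cap, 60 mm diameter, 110 mm tall, beyond the scale. Origin at its underside.
- tape: Bystander: brown tape ring lying flat, 80 mm diameter, 25 mm high, in front of the scale. Origin at its underside.
- brush: Bystander: brush lying in front of the rack. Origin at its underside.
- wrench: Bystander: steel wrench lying behind the rack. Origin at its underside.
- pot: Bystander: small blue pot, 60 mm diameter, 45 mm tall, front right. Origin at its underside.
Not all that is in view belongs to the job. Leave any orange or purple look-alike of the tin_b alone. What is shaped like the tin_c but orange is not meant.

How it is judged (in metres and radians):
At the end, for the whole second after the job is handed in: The full tin rests on the pan, within 18 mm of its centre, upright within 0.12 rad, pan sunk over 7 mm; the other two rest on the rack bed: underside within 6 mm of it, square to it within 0.12 rad, at bed x -25 to +8 mm, y within 156 mm; all still (((horizontal distance between tin_a and pan_top below 0.018 m and angle between tin_a's own z axis and vertical below 0.12 rad and contact force between tin_a and scale above 1 N and value of joint pan above 0.007 m and linear speed of each of tin_a, tin_b, tin_c below 0.02 m/s and x of tin_b in the frame of rack_bed between -0.025 and 0.008 m and y of tin_b in the frame of rack_bed between -0.156 and 0.156 m and z of tin_b in the frame of rack_bed between -0.006 and 0.006 m and angle between the z axis of each of tin_b, tin_c and the z axis of rack_bed, either way round below 0.12 rad and x of tin_c in the frame of rack_bed between -0.025 and 0.008 m and y of tin_c in the frame of rack_bed between -0.156 and 0.156 m and z of tin_c in the frame of rack_bed between -0.006 and 0.006 m) or (horizontal distance between tin_b and pan_top below 0.018 m and angle between tin_b's own z axis and vertical below 0.12 rad and contact force between tin_b and scale above 1 N and value of joint pan above 0.007 m and linear speed of each of tin_b, tin_a, tin_c below 0.02 m/s and x of tin_a in the frame of rack_bed between -0.025 and 0.008 m and y of tin_a in the frame of rack_bed between -0.156 and 0.156 m and z of tin_a in the frame of rack_bed between -0.006 and 0.006 m and angle between the z axis of each of tin_a, tin_c and the z axis of rack_bed, either way round below 0.12 rad and x of tin_c in the frame of rack_bed between -0.025 and 0.008 m and y of tin_c in the frame of rack_bed between -0.156 and 0.156 m and z of tin_c in the frame of rack_bed between -0.006 and 0.006 m) or (horizontal distance between tin_c and pan_top below 0.018 m and angle between tin_c's own z axis and vertical below 0.12 rad and contact force between tin_c and scale above 1 N and value of joint pan above 0.007 m and linear speed of each of tin_c, tin_a, tin_b below 0.02 m/s and x of tin_a in the frame of rack_bed between -0.025 and 0.008 m and y of tin_a in the frame of rack_bed between -0.156 and 0.156 m and z of tin_a in the frame of rack_bed between -0.006 and 0.006 m and angle between the z axis of each of tin_a, tin_b and the z axis of rack_bed, either way round below 0.12 rad and x of tin_b in the frame of rack_bed between -0.025 and 0.008 m and y of tin_b in the frame of rack_bed between -0.156 and 0.156 m and z of tin_b in the frame of rack_bed between -0.006 and 0.006 m))); the robot touches nothing.
It fails at once if a nearly empty tin let go on the pan (standing there unheld with the pan sunk less than 7 mm) ((contact force between tin_a and scale above 0.8 N and contact force between the fingers and tin_a below 0.05 N and value of joint pan between 0.001 and 0.007 m and velocity of joint pan between -0.002 and 0.002 m/s and linear speed of tin_a below 0.002 m/s) or (contact force between tin_b and scale above 0.8 N and contact force between the fingers and tin_b below 0.05 N and value of joint pan between 0.001 and 0.007 m and velocity of joint pan between -0.002 and 0.002 m/s and linear speed of tin_b below 0.002 m/s) or (contact force between tin_c and scale above 0.8 N and contact force between the fingers and tin_c below 0.05 N and value of joint pan between 0.001 and 0.007 m and velocity of joint pan between -0.002 and 0.002 m/s and linear speed of tin_c below 0.002 m/s)).
It fails at once if the scale struck or pressed with more than 30 N (contact force between scale and anything else above 30 N).
It fails at once if a bystander moved more than 25 mm (distance of any of jar, tape, brush, wrench, pot from where it was at the start of the episode above 0.025 m).
It also fails if it takes over 64 s, if anything falls off the work surface, if the arm or the gripper's body presses on something with over 40 N, if the wrist force passes 120 N, or if a joint passes its speed limit or range.

### The arm

A 6-joint arm with a two-finger parallel gripper is mounted at the origin on the work surface. World frame = base frame: x ahead of the robot, y to its left, z up, the work surface at z = 0. Lengths are in mm, angles in rad, forces in N, time in s.
With the tool pointing down it reaches from about 275 to 750 mm from the base axis. Payload 10.2 kg.
Tool frame: the origin (TCP) lies midway between the tips of the shut fingers; the grasp point (between the pads) lies 19 mm behind it; z points along the fingers, y is the line along which they close (so a half turn about z gives the same grasp; the last joint's range is limited). The gripper opens to 85 mm and grips with 20 to 120 N. Pads are 22 mm wide; open, the fingers measure 114 mm over their backs; the gripper's body (76 mm by 85 mm) begins 54 mm behind the grasp point. The pads swing forward as they close: fully open they stand 13 mm farther back than shut.
Start: joints at [1.06, 0.313, 1.498, -0, 1.331, -0.223], TCP at [149.031, 503.409, 231.294] pointing down, gripper open.
Joint ranges: [-2.94, 2.94], [-0.97, 2.17], [0.19, 2.56], [-1.23, 4.37], [0.02, 3.11], [-2.88, 2.88]. Speed limits (rad/s): [2.39, 2.39, 3.01, 3.14, 3.14, 3.14].

### API

Orientations are given as a unit quaternion [w, x, y, z].
In Python, from rig import ctrl gives the robot as it stands.
- The arm moves only by the tool send_rows, never from a script. Its argument "targets" is a list of rows, each a list of 7 numbers: the closure, from -1 (fully open) to 1 (shut), so that 0 is half open, then the shift along the tool's x, y, z in m, then the turn, a rotation vector about the tool's x, y, z in rad. In form: [[claw, dx, dy, dz, ax, ay, az], ...]. A call has exactly 10 rows; each row shifts and turns the commanded pose from where the row before left it, along the tool's axes as they then stand; what a row does not reach is not made up. A row lasts 1/8 s, in which the tool goes at most 62.5 mm and 10.7 degrees, less where a joint would pass 70% of its speed; a pose out of reach is approached as far as the arm can. A call with a gripper value outside its range is refused whole. The fingers move at their own pace and stop on an object; "squeeze" is the grip in N (left out, the last holds). Time passes only in rows, so rows that do not move let the fingers close, or fill a call up. It gives the time, the measured TCP pose, the force, the opening and the grip force at its end, in the units of the state.
- ctrl.sense(): the state, without advancing time (a new reading comes with each control period).
- ctrl.capture(name): name is "scene" or "top" or "wrist"; returns a dict with "img" (420x560x3 uint8, red, green, blue), "camera_matrix" (3x3 intrinsics, pixels), "k1" (the pictures are not rectified: a ray, as slopes to the right and down, at radius r is drawn at 1 + k1 r^2 times it, then the intrinsics apply), "R" (3x3) and "t" (3): a world point X has camera coordinates R X + t. Camera axes: x right, y down, z forward; pixel columns grow to the right and rows downward; lengths in mm; the calibration is good to about 2 mm. A picture is of the moment at which its call begins. There is no depth.
- ctrl.finish_job(): hands the job in; it is judged then, once.
Trained networks look in a picture, given as the dict that the camera call returned (one of the last four; its "shot" number tells which), for a name from the list of things; names that differ only in an ending like _2 or _b are one class to them, and where a whole thing is asked for, a point or a joint stands for the part that bears it (a point fixed in the world has none). Each returns a list of dicts, best first, with "score" (0 to 1); they miss things now and then, are a little off and sometimes report something else, mostly with a low value. They report only what shows in the picture. A call takes as long as a camera call. They do not tell look-alikes from the thing itself.
- ctrl.boxes_of(query, picture): "extent" ([left, top, width, height] in pixels, round what is visible of it).
- ctrl.landmark_of(query, picture): "point" ([column, row] in pixels: a listed point, or the origin of a listed thing).
The state is a dict: "time_s": time; "joints": joint angles; "dq": joint speeds; "tau": joint torques, N m; "eef_pos": TCP position; "ee_rot": TCP orientation; "force": force on the tool from outside, world axes, zero at the start; "wrist_torque": the same for the moment, N m; "grip_width": opening from 0.0 (shut) to 1.0 (fully open); "grip_force": force on a finger pad.
Only numpy, scipy, OpenCV 4.12 (cv2) and the standard library are available. Lean on these libraries where they do the work, as an engineer would, in place of code of your own. Each camera call takes 0.05 s, during which the arm holds its last target. There are 200 camera calls.

## Working session

There is one attempt and no reset: what is moved stays moved. The work goes in short steps, Python scripts to look and compute and a tool call to move; the robot and the scene stay as the last step left them, time stands still between calls to the robot, and variables do not carry over. Pictures are saved under pics/ and viewed, at most 10 in all, crops included, and the job is handed in when it is done.

Besides the shell and the picture viewer there is one more tool, called after "Emit:" as name([rows], argument=value, ...), one row to a line, values as JSON. send_rows: Moves the arm, as the interface text tells. Its arguments: {"type":"object","properties":{"targets":{"type":"array"},"squeeze":{"type":"number"}},"required":["targets"]}

```bash
ls; mkdir -p pics; cat > h.py <<'E'
import numpy as np, cv2
from rig import ctrl
from scipy.spatial.transform import Rotation as Ro
def ray(c,p):
    K=np.array(c["camera_matrix"]);u=(p[0]-K[0,2])/K[0,0];v=(p[1]-K[1,2])/K[1,1]
    d=np.array([u,v]);s=d.copy()
    for _ in range(20): s=d/(1+c["k1"]*(s@s))
    R=np.array(c["R"]);t=np.array(c["t"]).ravel()
    w=R.T@np.array([s[0],s[1],1]);return -R.T@t,w/np.linalg.norm(w)
def proj(c,X):
    K=np.array(c["camera_matrix"]);x=np.array(c["R"])@np.array(X,float)+np.array(c["t"]).ravel()
    s=x[:2]/x[2];s=s*(1+c["k1"]*(s@s));return np.array([K[0,0]*s[0]+K[0,2],K[1,1]*s[1]+K[1,2]])
def tri(rs):
    A=np.zeros((3,3));b=np.zeros(3)
    for o,d in rs: P=np.eye(3)-np.outer(d,d);A+=P;b+=P@o
    X=np.linalg.solve(A,b);return X,[float(np.linalg.norm((np.eye(3)-np.outer(d,d))@(X-o))) for o,d in rs]
def onz(c,p,z):
    o,d=ray(c,p);return o+d*(z-o[2])/d[2]
E
python3 - <<'E'
from h import *
s=ctrl.capture("scene");t=ctrl.capture("top");w=ctrl.capture("wrist")
cv2.imwrite("pics/a.png",cv2.resize(np.hstack([s["img"],t["img"]])[:,:,::-1],(1120,420))[:, :560]);
cv2.imwrite("pics/b.png",t["img"][:,:,::-1])
for n in ["tin_a","rack","rack_bed","scale","pan_top","jar","tape","brush","wrench","pot"]:
  for nm,c in(("s",s),("t",t)):
    print(n,nm,[(np.round(x["point"]).tolist(),round(x["score"],2)) for x in ctrl.landmark_of(n,c)][:6])
print([ (np.round(x["extent"]).tolist(),round(x["score"],2)) for x in ctrl.boxes_of("tin_a",t)])
st=ctrl.sense();print({k:np.round(v,3).tolist() for k,v in st.items()})
E
```

```text
pics
tin_a s [([285.0, 225.0], 0.93), ([246.0, 245.0], 0.9), ([319.0, 192.0], 0.79), ([260.0, 198.0], 0.72), ([270.0, 143.0], 0.7), ([234.0, 175.0], 0.63)]
tin_a t [([300.0, 220.0], 0.97), ([284.0, 186.0], 0.91), ([343.0, 221.0], 0.8), ([259.0, 215.0], 0.8), ([360.0, 286.0], 0.79), ([280.0, 273.0], 0.63)]
rack s [([261.0, 216.0], 0.56)]
rack t [([303.0, 221.0], 0.88)]
rack_bed s [([258.0, 200.0], 0.94)]
rack_bed t [([300.0, 218.0], 0.91)]
scale s [([352.0, 332.0], 0.55)]
scale t [([174.0, 194.0], 0.75), ([176.0, 149.0], 0.44), ([303.0, 222.0], 0.2)]
pan_top s [([358.0, 305.0], 0.97)]
pan_top t [([162.0, 192.0], 0.74), ([301.0, 218.0], 0.33)]
jar s [([304.0, 378.0], 0.91)]
jar t [([178.0, 147.0], 0.93)]
tape s [([400.0, 298.0], 0.64), ([358.0, 304.0], 0.19)]
tape t [([164.0, 247.0], 0.9)]
brush s [([293.0, 182.0], 0.95), ([260.0, 198.0], 0.56)]
brush t [([304.0, 272.0], 0.83)]
wrench s [([210.0, 232.0], 0.65)]
wrench t [([396.0, 270.0], 0.66), ([315.0, 177.0], 0.64)]
pot s [([236.0, 141.0], 0.55)]
pot t [([398.0, 272.0], 0.66)]
[([334.0, 200.0, 20.0, 27.0], 0.97), ([291.0, 199.0, 22.0, 28.0], 0.94), ([337.0, 268.0, 31.0, 30.0], 0.91), ([263.0, 254.0, 23.0, 26.0], 0.81), ([274.0, 164.0, 23.0, 27.0], 0.78), ([253.0, 197.0, 18.0, 28.0], 0.74)]
{'time_s': 1.2, 'joints': [1.06, 0.313, 1.498, 0.0, 1.331, -0.223], 'dq': [0.0, 0.0, -0.001, 0.0, -0.0, 0.002], 'tau': [0.001, -41.216, -25.99, -0.0, 0.0, -0.0], 'eef_pos': [149.003, 503.404, 231.269], 'ee_rot': [-0.0, 0.143, 0.99, -0.0], 'force': [0.173, 0.488, -0.589], 'wrist_torque': [0.009, 0.008, -0.02], 'grip_force': 0.0, 'grip_width': 0.998}
```

View pics/b.png

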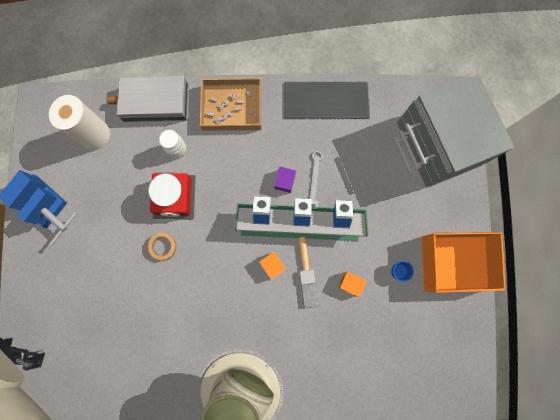

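View pics/a.png

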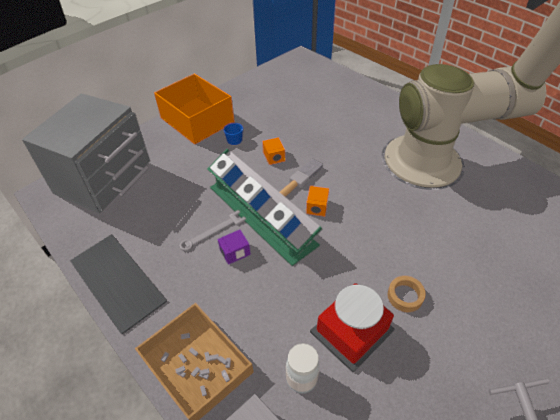

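Look-alikes (top view): the blue tins in the rack at about (262,208), (303,210) and (344,212). Not meant: orange blocks at (272,266) and (352,285), purple one at (285,180), blue pot at (402,271). The scale pan is at (165,190), and the rack is right of it. I choose the three blue tins with metal lids in the green rack.

```bash
cat >> h.py <<'E'
def dots(c,seeds,r=9,th=110):
    g=cv2.cvtColor(c["img"],cv2.COLOR_RGB2GRAY);out=[]
    for x,y in seeds:
        p=g[y-r:y+r+1,x-r:x+r+1].astype(float)
        w=np.clip(200-p,0,None); h=c["img"][y-r:y+r+1,x-r:x+r+1].astype(int)
        w[(h.max(2)-h.min(2))>40]=0; yy,xx=np.mgrid[-r:r+1,-r:r+1]; 
        w[(yy**2+xx**2)>r*r]=0; w[p>th]=0
        out.append((x+(w*xx).sum()/w.sum(),y+(w*yy).sum()/w.sum()))
    return out
E
python3 - <<'E'
from h import *
s=ctrl.capture("scene");t=ctrl.capture("top")
T=dots(t,[(262,205),(303,206),(344,208)],5);S=dots(s,[(280,216),(249,189),(222,165)],6)
print(np.round(T,1).tolist(),np.round(S,1).tolist())
L=[tri([ray(t,a),ray(s,b)]) for a,b in zip(T,S)]
for x in L: print(np.round(x[0],1),np.round(x[1],1))
tt=[(259,215),(300,220),(343,221)];ss=[(285,225),(260,198),(234,175)]
for a,b in zip(tt,ss): print("org",[np.round(v,1) for v in tri([ray(t,a),ray(s,b)])])
print("pan",[np.round(v,1) for v in tri([ray(t,(162,192)),ray(s,(358,305))])])
for n,z in(("jar",0),("tape",0),("brush",0),("wrench",0),("pot",0)):
    print(n,[np.round(onz(t,l["point"],z)) for l in ctrl.landmark_of(n,t)])
cv2.imwrite("pics/c.png",np.hstack([cv2.resize(t["img"][180:240,230:310],(400,300)),cv2.resize(s["img"][150:225,205:305],(400,300))])[:,:,::-1])
E
```

```text
[[261.3, 203.6], [302.8, 205.5], [344.0, 207.4]] [[278.7, 214.9], [248.2, 187.7], [221.2, 164.0]]
[518.3 -65.3 120.3] [0.6 0.6]
[ 512.4 -175.1  121.1] [0.7 0.7]
[ 506.9 -284.4  121.5] [0.6 0.6]
org [array([497.6, -60.6,  70.9]), array([4.1, 4.1])]
org [array([ 481.4, -171.1,   65.6]), array([0.5, 0.5])]
org [array([ 475.3, -287.7,   60.8]), array([4., 4.])]
pan [array([556.5, 200.4, 112.3]), array([5.4, 5.4])]
jar [array([715., 187.,   0.])]
tape [array([410., 223.,   0.])]
brush [array([ 340., -189.,    0.])]
wrench [array([ 606., -219.,    0.])]
pot [array([410., 222.,   0.]), array([ 342., -452.,    0.])]
```

View pics/c.png

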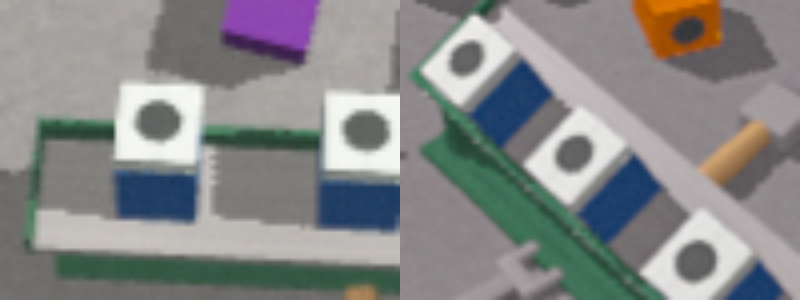

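```bash
cat >> h.py <<'E'
yb=np.array([11.4,219.1,0]);yb/=np.linalg.norm(yb);xh=np.cross(yb,[0,0,1.])
a=np.radians(25);n=np.sin(a)*xh+np.cos(a)*np.array([0,0,1]);xb=np.cross(yb,n)
Rbed=np.c_[np.cross(yb,-n),yb,-n]         # tool grasp frame over the bed
Rdown=np.c_[np.cross(yb,[0,0,-1.]),yb,[0,0,-1.]]
lids=np.array([[518.3,-65.3,120.3],[512.4,-175.1,121.1],[506.9,-284.4,121.5]])
base=lids-60*n
def cur():
    s=ctrl.sense();q=s["ee_rot"];return np.array(s["eef_pos"],float),Ro.from_quat([q[1],q[2],q[3],q[0]]).as_matrix()
def plan(wps,claw):
    """wps: list of (pos,R,nrows)"""
    p,R=cur();rows=[]
    for P,Q,k in wps:
        d=(Ro.from_matrix(R.T@Q)).as_rotvec()
        p0,R0=p.copy(),R.copy()
        for i in range(1,k+1):
            tp=p0+(P-p0)*i/k;tR=R0@Ro.from_rotvec(d*i/k).as_matrix()
            m=np.round(R.T@(tp-p)/1000,4);r=np.round(Ro.from_matrix(R.T@tR).as_rotvec(),3)
            rows.append([claw]+(m+0).tolist()+(r+0).tolist())
            p=p+R@m*1000;R=R@Ro.from_rotvec(r).as_matrix()
    for i in range(0,len(rows),10): print(rows[i:i+10])
def st():
    s=ctrl.sense();print({k:np.round(s[k],3).tolist() for k in("time_s","eef_pos","force","grip_force","grip_width")})
def pan(c,seed,r=30):
    hsv=cv2.cvtColor(c["img"],cv2.COLOR_RGB2HSV);m=((hsv[...,1]<40)&(hsv[...,2]>190)).astype(np.uint8)
    k,lab,stt,cen=cv2.connectedComponentsWithStats(m);l=lab[seed[1],seed[0]]
    cs,_=cv2.findContours((lab==l).astype(np.uint8),cv2.RETR_EXTERNAL,cv2.CHAIN_APPROX_NONE)
    return cv2.fitEllipse(cv2.convexHull(max(cs,key=len)))
E
python3 - <<'E'
from h import *
s=ctrl.capture("scene");t=ctrl.capture("top")
a,b=pan(s,(358,305)),pan(t,(165,190));print(a,b)
print([np.round(v,1) for v in tri([ray(t,b[0]),ray(s,a[0])])], onz(t,b[0],115),onz(s,a[0],115))
print(base)
plan([(base[0]+160*n,Rbed,20)],-1);st()
E
```

```text
((358.6357116699219, 305.572021484375), (40.84320831298828, 47.338836669921875), 108.42512512207031) ((164.5692596435547, 189.65199279785156), (31.128244400024414, 32.65497970581055), 46.90947723388672)
[array([559.9, 197.9, 112.1]), array([0.1, 0.1])] [559.26228187 197.18007387 115.        ] [561.41064219 198.5475623  115.        ]
[[ 492.97715849  -63.98242632   65.92153278]
 [ 487.07715849 -173.78242632   66.72153278]
 [ 481.57715849 -283.08242632   67.12153278]]
[[-1, -0.0278, -0.0215, 0.001, 0.003, 0.022, -0.012], [-1, -0.0276, -0.0219, 0.0005, 0.002, 0.021, -0.011], [-1, -0.0274, -0.0222, -0.0001, 0.003, 0.022, -0.012], [-1, -0.027, -0.0224, -0.0006, 0.002, 0.022, -0.011], [-1, -0.0268, -0.0228, -0.0011, 0.003, 0.022, -0.012], [-1, -0.0265, -0.0231, -0.0017, 0.002, 0.021, -0.012], [-1, -0.0262, -0.0235, -0.0021, 0.003, 0.022, -0.011], [-1, -0.0259, -0.0237, -0.0027, 0.003, 0.022, -0.012], [-1, -0.0255, -0.024, -0.0031, 0.002, 0.021, -0.011], [-1, -0.0252, -0.0244, -0.0037, 0.003, 0.022, -0.012]]
[[-1, -0.0248, -0.0246, -0.0041, 0.002, 0.022, -0.012], [-1, -0.0244, -0.025, -0.0046, 0.003, 0.022, -0.011], [-1, -0.024, -0.0252, -0.0051, 0.002, 0.021, -0.012], [-1, -0.0236, -0.0255, -0.0055, 0.003, 0.022, -0.011], [-1, -0.0232, -0.0258, -0.0059, 0.003, 0.022, -0.012], [-1, -0.0228, -0.0261, -0.0064, 0.002, 0.021, -0.012], [-1, -0.0223, -0.0264, -0.0068, 0.003, 0.022, -0.011], [-1, -0.0218, -0.0266, -0.0072, 0.002, 0.022, -0.012], [-1, -0.0214, -0.0269, -0.0077, 0.003, 0.022, -0.011], [-1, -0.0209, -0.0272, -0.008, 0.002, 0.021, -0.012]]
{'time_s': 1.65, 'eef_pos': [149.053, 503.393, 231.3], 'force': [0.412, 0.971, -1.387], 'grip_force': 0.0, 'grip_width': 1.004}
```

Emit:
send_rows([
  [-1,-0.0275,-0.022,0.0005,0.003,0.022,-0.012],
  [-1,-0.0275,-0.022,0.0005,0.002,0.021,-0.011],
  [-1,-0.0274,-0.0222,0,0.003,0.022,-0.012],
  [-1,-0.027,-0.0224,-0.0006,0.002,0.022,-0.011],
  [-1,-0.0268,-0.0228,-0.0011,0.003,0.022,-0.012],
  [-1,-0.0265,-0.0231,-0.0017,0.002,0.021,-0.012],
  [-1,-0.0262,-0.0235,-0.0021,0.003,0.022,-0.011],
  [-1,-0.0259,-0.0237,-0.0027,0.003,0.022,-0.012],
  [-1,-0.0255,-0.024,-0.0031,0.002,0.021,-0.011],
  [-1,-0.0252,-0.0244,-0.0037,0.003,0.022,-0.012],
], squeeze=40)

```text
time_s: 2.9
eef_pos: [354.9, 216.5, 221.6]
ee_rot: [-0.109, 0.085, 0.99, 0.003]
force: [0.4, -0.5, 0.2]
grip_width: 0.994
grip_force: 0.0
```

Emit:
send_rows([
  [-1,-0.0248,-0.0246,-0.0041,0.002,0.022,-0.012],
  [-1,-0.0244,-0.025,-0.0046,0.003,0.022,-0.011],
  [-1,-0.024,-0.0252,-0.0051,0.002,0.021,-0.012],
  [-1,-0.0236,-0.0255,-0.0055,0.003,0.022,-0.011],
  [-1,-0.0232,-0.0258,-0.0059,0.003,0.022,-0.012],
  [-1,-0.0228,-0.0261,-0.0064,0.002,0.021,-0.012],
  [-1,-0.0223,-0.0264,-0.0068,0.003,0.022,-0.011],
  [-1,-0.0218,-0.0266,-0.0072,0.002,0.022,-0.012],
  [-1,-0.0214,-0.0269,-0.0077,0.003,0.022,-0.011],
  [-1,-0.0209,-0.0272,-0.008,0.002,0.021,-0.012],
])

```text
time_s: 4.15
eef_pos: [560.6, -68.9, 211.2]
ee_rot: [-0.217, 0.025, 0.976, 0.006]
force: [0.6, 0.1, -0.4]
grip_width: 1.002
grip_force: 0.0
```

```bash
cat > look.py <<'E'
from h import *
import sys
w=ctrl.capture("wrist");im=w["img"].copy()
for l,b in zip(lids,base):
    p=proj(w,l);q=proj(w,b);print(np.round(p,1),np.round(q,1))
    cv2.drawMarker(im,tuple(int(v) for v in np.clip(p,-9,900)),(255,0,0),0,10,1)
cv2.imwrite("pics/%s.png"%sys.argv[1],im[:,:,::-1]);print(cur());st()
i=int(sys.argv[2]);plan([(base[i]+100*n,Rbed,3),(base[i]+14*n,Rbed,6),(base[i]+14*n,Rbed,1)],-1)
E
python3 look.py d 0
```

```text
[287.1 208.4] [286.7 188.8]
[150.2 208. ] [174.6 188.5]
[ 13.5 208.1] [ 62.8 188.6]
(array([561.81961534, -72.25919072, 210.03000289]), array([[-9.04407314e-01,  5.41202288e-02, -4.23223831e-01],
       [ 4.91208921e-02,  9.98534397e-01,  2.27199303e-02],
       [ 4.23833161e-01, -2.41061044e-04, -9.05740246e-01]]))
{'time_s': 4.2, 'eef_pos': [561.82, -72.259, 210.03], 'force': [2.99, -3.415, -1.423], 'grip_force': 0.0, 'grip_width': 1.003}
[[-1, 0.0006, 0.0015, 0.0199, 0.0, 0.0, -0.001], [-1, 0.0005, 0.0016, 0.02, 0.0, -0.001, 0.0], [-1, 0.0006, 0.0015, 0.0199, 0.001, 0.0, -0.001], [-1, 0.0, 0.0, 0.0143, 0.0, 0.0, 0.0], [-1, 0.0, 0.0, 0.0144, 0.0, 0.0, 0.0], [-1, 0.0, 0.0, 0.0143, 0.0, 0.0, 0.0], [-1, 0.0, 0.0, 0.0144, 0.0, 0.0, 0.0], [-1, 0.0, 0.0001, 0.0143, 0.0, 0.0, 0.0], [-1, 0.0, 0.0, 0.0143, 0.0, 0.0, 0.0], [-1, 0.0, 0.0, 0.0, 0.0, 0.0, 0.0]]
```

View pics/d.png

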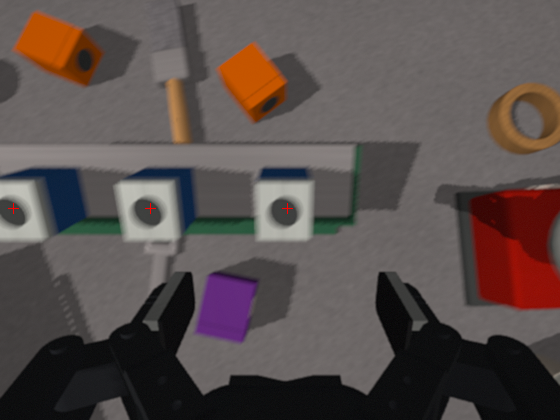

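Wrist view: the three blue tins are at (13,208), (150,208) and (290,210). The predictions agree within about 3 px (2 mm). The orange and purple look-alikes are off the rack. Now for the first tin.

Emit:
send_rows([
  [-1,0,0,0.02,0,0,0],
  [-1,0,0,0.02,0,0,0],
  [-1,0,0,0.02,0,0,0],
  [-1,0,0,0.0145,0,0,0],
  [-1,0,0,0.0145,0,0,0],
  [-1,0,0,0.0145,0,0,0],
  [-1,0,0,0.0145,0,0,0],
  [-1,0,0,0.014,0,0,0],
  [-1,0,0,0.014,0,0,0],
  [-1,0,0,0,0,0,0],
])

```text
time_s: 5.45
eef_pos: [497.7, -64.5, 78.2]
ee_rot: [-0.217, 0.025, 0.976, 0.006]
force: [0.3, 0.4, -0.0]
grip_width: 1.0
grip_force: 0.0
```

```bash
python3 - <<'E'
from h import *
st();p,R=cur();print("rel to tin, bed frame x,y,z:",np.array([xb,yb,n])@(p-base[0]))
w=ctrl.capture("wrist");print(proj(w,lids[0]));cv2.imwrite("pics/e.png",w["img"][:,:,::-1])
E
```

```text
{'time_s': 5.45, 'eef_pos': [497.685, -64.546, 78.188], 'force': [0.255, 0.358, -0.044], 'grip_force': 0.0, 'grip_width': 1.0}
rel to tin, bed frame x,y,z: [-0.89628393 -0.31775727 13.11658702]
[287.05865046 338.22173693]
```

View pics/e.png

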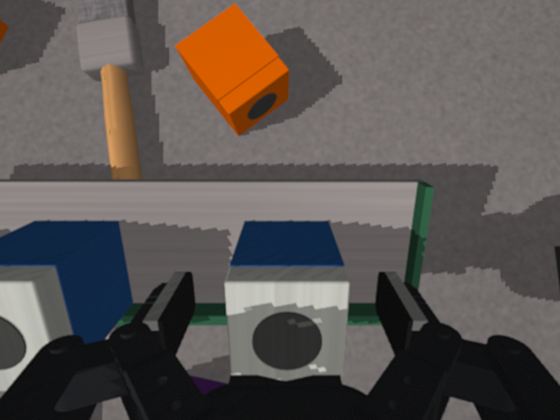

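The tin sits centred between the pads (lid dot at 287,340). Close and lift.

Emit:
send_rows([
  [1,0,0,0,0,0,0],
  [1,0,0,0,0,0,0],
  [1,0,0,0,0,0,0],
  [1,0,0,0,0,0,0],
  [1,0,0,0,0,0,0],
  [1,0,0,0,0,0,0],
  [1,0,0,0,0,0,0],
  [1,0,0,0,0,0,0],
  [1,0,0,0,0,0,0],
  [1,0,0,0,0,0,0],
])

```text
time_s: 6.75
eef_pos: [498.8, -64.7, 79.3]
ee_rot: [-0.216, 0.025, 0.976, 0.006]
force: [4.7, 1.2, 4.6]
grip_width: 0.514
grip_force: 43.0
```

```bash
cat > wt.py <<'E'
from h import *
f=[]
for i in range(6): ctrl.capture("wrist");f.append(ctrl.sense()["force"])
print("force",np.mean(f,0).round(2),np.std(f,0).round(2));st()
E
python3 wt.py
```

```text
force [4.78 1.39 5.37] [0.54 0.48 0.3 ]
{'time_s': 7.05, 'eef_pos': [498.82, -64.693, 79.323], 'force': [4.853, 0.639, 4.895], 'grip_force': 43.018, 'grip_width': 0.512}
```

Emit:
send_rows([
  [1,0,0,-0.003,0,0,0],
  [1,0,0,-0.004,0,0,0],
  [1,0,0,-0.004,0,0,0],
  [1,0,0,-0.003,0,0,0],
  [1,0,0,-0.001,0,0,0],
  [1,0,0,0,0,0,0],
  [1,0,0,0,0,0,0],
  [1,0,0,0,0,0,0],
  [1,0,0,0,0,0,0],
  [1,0,0,0,0,0,0],
])

```text
time_s: 8.3
eef_pos: [504.7, -65.0, 92.6]
ee_rot: [-0.216, 0.025, 0.976, 0.006]
force: [0.2, -0.1, -6.3]
grip_width: 0.51
grip_force: 42.1
```

```bash
python3 wt.py
```

```text
force [ 0.37 -0.31 -5.1 ] [0.24 0.7  0.31]
{'time_s': 8.6, 'eef_pos': [504.719, -65.02, 92.624], 'force': [0.185, -0.881, -5.625], 'grip_force': 42.112, 'grip_width': 0.508}
```

Lifted load is about 5.1 N (520 g): this is the full tin. Planning the carry to the scale.

```bash
python3 - <<'E'
from h import *
p,R=cur();P=np.array([560,198,170.])
plan([(p+100*n,R,5),(P+[-2,-130,30],Ro.from_rotvec(Ro.from_matrix(Rdown@R.T).as_rotvec()*.5).as_matrix()@R,6),(P,Rdown,6),(P,Rdown,3)],1)
E
```

```text
[[1, 0.0, 0.0, -0.02, 0.0, 0.0, 0.0], [1, 0.0, 0.0, -0.02, 0.0, 0.0, 0.0], [1, 0.0, 0.0, -0.02, 0.0, 0.0, 0.0], [1, 0.0, 0.0, -0.02, 0.0, 0.0, 0.0], [1, 0.0, 0.0, -0.02, 0.0, 0.0, 0.0], [1, 0.0006, 0.0226, -0.0028, 0.0, -0.036, 0.0], [1, 0.0004, 0.0226, -0.0028, 0.0, -0.037, 0.0], [1, 0.0004, 0.0226, -0.0029, 0.0, -0.036, 0.0], [1, 0.0002, 0.0226, -0.0028, 0.0, -0.036, 0.0], [1, 0.0002, 0.0227, -0.0029, 0.0, -0.037, 0.0]]
[[1, 0.0, 0.0226, -0.0028, 0.0, -0.036, 0.0], [1, -0.0003, 0.0216, 0.0051, 0.0, -0.036, 0.0], [1, -0.0001, 0.0217, 0.005, 0.0, -0.037, 0.0], [1, 0.0001, 0.0216, 0.0051, 0.0, -0.036, 0.0], [1, 0.0002, 0.0217, 0.0051, 0.0, -0.036, 0.0], [1, 0.0005, 0.0216, 0.005, 0.0, -0.037, 0.0], [1, 0.0006, 0.0217, 0.005, 0.0, -0.036, 0.0], [1, 0.0, 0.0, 0.0, 0.0, 0.0, 0.0], [1, 0.0, 0.0, 0.0, 0.0, 0.0, 0.0], [1, 0.0, 0.0, 0.0, 0.0, 0.0, 0.0]]
```

Emit:
send_rows([
  [1,0.0,0.0,-0.02,0.0,0.0,0.0],
  [1,0.0,0.0,-0.02,0.0,0.0,0.0],
  [1,0.0,0.0,-0.02,0.0,0.0,0.0],
  [1,0.0,0.0,-0.02,0.0,0.0,0.0],
  [1,0.0,0.0,-0.02,0.0,0.0,0.0],
  [1,0.0006,0.0226,-0.0028,0.0,-0.036,0.0],
  [1,0.0004,0.0226,-0.0028,0.0,-0.037,0.0],
  [1,0.0004,0.0226,-0.0028,0.0,-0.036,0.0],
  [1,0.0002,0.0226,-0.0028,0.0,-0.036,0.0],
  [1,0.0002,0.0226,-0.0028,0.0,-0.037,0.0],
])

```text
time_s: 9.85
eef_pos: [556.0, 47.1, 197.2]
ee_rot: [-0.126, 0.026, 0.992, 0.003]
force: [0.3, -0.3, -4.7]
grip_width: 0.509
grip_force: 42.4
```

Emit:
send_rows([
  [1,0.0,0.0226,-0.0028,0.0,-0.036,0.0],
  [1,-0.0003,0.0216,0.005,0.0,-0.036,0.0],
  [1,-0.0001,0.0216,0.005,0.0,-0.037,0.0],
  [1,0.0001,0.0216,0.005,0.0,-0.036,0.0],
  [1,0.0002,0.0216,0.005,0.0,-0.036,0.0],
  [1,0.0005,0.0216,0.005,0.0,-0.037,0.0],
  [1,0.0006,0.0216,0.005,0.0,-0.036,0.0],
  [1,0.0,0.0,0.0,0.0,0.0,0.0],
  [1,0.0,0.0,0.0,0.0,0.0,0.0],
  [1,0.0,0.0,0.0,0.0,0.0,0.0],
])

```text
time_s: 11.1
eef_pos: [560.1, 197.1, 170.3]
ee_rot: [0.0, 0.027, 1.0, 0.0]
force: [0.5, 0.9, -4.2]
grip_width: 0.509
grip_force: 42.3
```

```bash
python3 wt.py; python3 - <<'E'
from h import *
p,R=cur();print(p,R.round(3).tolist())
s=ctrl.capture("scene");w=ctrl.capture("wrist");t=ctrl.capture("top")
print([(proj(c,[560,198,114])).round(1).tolist() for c in(s,w,t)])
d=w["img"]
im=np.hstack([cv2.resize(s["img"][220:380,270:430],(400,400)),cv2.resize(w["img"],(400,300),interpolation=3)[:,:] if 0 else cv2.resize(d,(400,400))])
cv2.imwrite("pics/f.png",im[:,:,::-1])
E
```

```text
force [ 0.1  -0.29 -4.83] [0.52 0.55 0.61]
{'time_s': 11.4, 'eef_pos': [560.012, 197.433, 170.114], 'force': [-0.527, 0.565, -3.706], 'grip_force': 42.325, 'grip_width': 0.509}
[560.01228894 197.43286461 170.11354571] [[-0.999, 0.053, -0.0], [0.053, 0.999, 0.0], [0.0, 0.0, -1.0]]
[[358.8, 305.2], [286.2, 229.4], [164.4, 189.5]]
```

View pics/f.png

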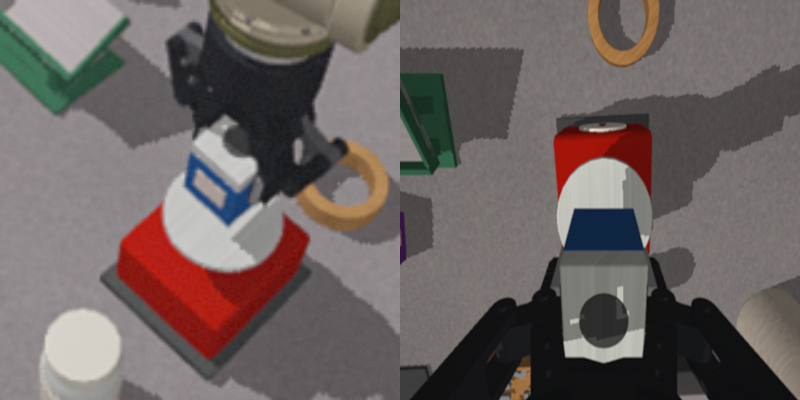

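The tin hangs upright above the pan, roughly central, and the tape and jar are clear. Lowering.

Emit:
send_rows([
  [1,0,0,0.007,0,0,0],
  [1,0,0,0.008,0,0,0],
  [1,0,0,0.008,0,0,0],
  [1,0,0,0.007,0,0,0],
  [1,0,0,0.004,0,0,0],
  [1,0,0,0.002,0,0,0],
  [1,0,0,0,0,0,0],
  [1,0,0,0,0,0,0],
  [1,0,0,0,0,0,0],
  [1,0,0,0,0,0,0],
])

```text
time_s: 12.8
eef_pos: [560.0, 197.6, 134.2]
ee_rot: [0.0, 0.026, 1.0, 0.0]
force: [-1.0, 0.6, -4.8]
grip_width: 0.509
grip_force: 42.3
```

```bash
python3 wt.py
```

```text
force [-0.11  0.07 -4.79] [0.78 0.26 0.61]
{'time_s': 13.1, 'eef_pos': [559.936, 197.637, 134.119], 'force': [0.059, -0.294, -4.632], 'grip_force': 42.343, 'grip_width': 0.508}
```

Emit:
send_rows([
  [1,0,0,0.001,0,0,0],
  [1,0,0,0.001,0,0,0],
  [1,0,0,0.001,0,0,0],
  [1,0,0,0.001,0,0,0],
  [1,0,0,0.001,0,0,0],
  [1,0,0,0.001,0,0,0],
  [1,0,0,0.001,0,0,0],
  [1,0,0,0.001,0,0,0],
  [1,0,0,0,0,0,0],
  [1,0,0,0,0,0,0],
])

```text
time_s: 14.35
eef_pos: [560.0, 197.6, 126.2]
ee_rot: [0.0, 0.026, 1.0, 0.0]
force: [-0.9, -0.7, -2.1]
grip_width: 0.513
grip_force: 42.5
```

```bash
python3 wt.py
```

```text
force [-1.02  0.1  -2.85] [0.16 0.18 0.4 ]
{'time_s': 14.65, 'eef_pos': [559.949, 197.657, 126.125], 'force': [-1.252, 0.126, -3.357], 'grip_force': 42.452, 'grip_width': 0.513}
```

Emit:
send_rows([
  [1,0,0,0.001,0,0,0],
  [1,0,0,0.001,0,0,0],
  [1,0,0,0.001,0,0,0],
  [1,0,0,0.001,0,0,0],
  [1,0,0,0.001,0,0,0],
  [1,0,0,0.001,0,0,0],
  [1,0,0,0,0,0,0],
  [1,0,0,0,0,0,0],
  [1,0,0,0,0,0,0],
  [1,0,0,0,0,0,0],
])

```text
time_s: 15.9
eef_pos: [560.0, 197.6, 120.2]
ee_rot: [0.0, 0.026, 1.0, 0.0]
force: [-0.9, 0.5, 0.3]
grip_width: 0.508
grip_force: 42.8
```

```bash
python3 wt.py
```

```text
force [-0.48 -0.17  0.29] [0.66 0.23 0.84]
{'time_s': 16.2, 'eef_pos': [560.0, 197.654, 120.14], 'force': [-1.111, -0.077, 0.84], 'grip_force': 42.752, 'grip_width': 0.509}
```

Emit:
send_rows([
  [0,0,0,0,0,0,0],
  [-0.03,0,0,0,0,0,0],
  [-0.06,0,0,0,0,0,0],
  [-0.1,0,0,0,0,0,0],
  [-0.15,0,0,0,0,0,0],
  [-0.25,0,0,0,0,0,0],
  [-0.5,0,0,0,0,0,0],
  [-0.8,0,0,0,0,0,0],
  [-1,0,0,0,0,0,0],
  [-1,0,0,0,0,0,0],
], squeeze=20)

```text
time_s: 17.45
eef_pos: [560.0, 197.6, 120.1]
ee_rot: [0.0, 0.026, 1.0, 0.0]
force: [0.1, -0.8, 0.1]
grip_width: 1.002
grip_force: 0.0
```

```bash
python3 wt.py; python3 - <<'E'
from h import *
s=ctrl.capture("scene");w=ctrl.capture("wrist")
print([(proj(c,[560,198,164.5])).round(1).tolist() for c in(s,w)])
im=np.hstack([cv2.resize(s["img"][220:380,270:430],(400,400)),cv2.resize(w["img"],(400,400))])
cv2.imwrite("pics/g.png",im[:,:,::-1])
E
```

```text
force [ 0.1  -0.26 -0.22] [0.28 0.3  0.44]
{'time_s': 17.75, 'eef_pos': [559.922, 197.65, 120.109], 'force': [-0.245, -0.172, 0.042], 'grip_force': 0.0, 'grip_width': 1.007}
[[362.5, 291.5], [287.1, 332.2]]
```

View pics/g.png

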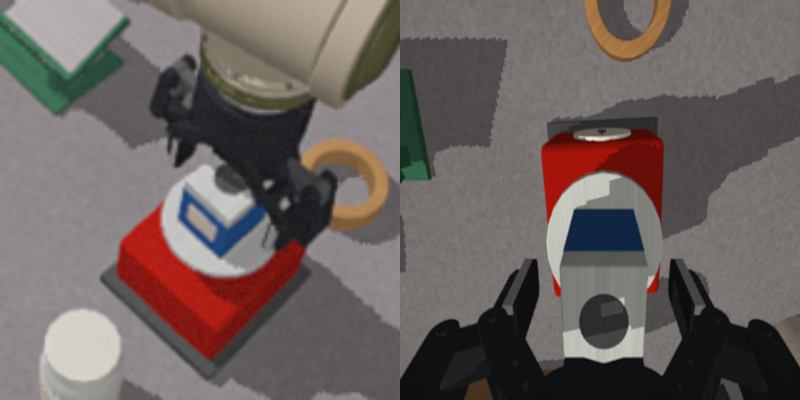

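The tin stands upright on the pan and the fingers are clear on both sides. Retreat straight up.

Emit:
send_rows([
  [-1,0,0,-0.005,0,0,0],
  [-1,0,0,-0.015,0,0,0],
  [-1,0,0,-0.02,0,0,0],
  [-1,0,0,-0.025,0,0,0],
  [-1,0,0,-0.03,0,0,0],
  [-1,0,0,-0.03,0,0,0],
  [-1,0.02,0,-0.02,0,0,0],
  [-1,0.03,0,0,0,0,0],
  [-1,0.03,0,0,0,0,0],
  [-1,0.02,0,0,0,0,0],
])

```text
time_s: 19.1
eef_pos: [459.0, 202.9, 266.4]
ee_rot: [0.001, 0.026, 1.0, 0.0]
force: [-0.5, -0.6, -0.5]
grip_width: 1.004
grip_force: 0.0
```

```bash
python3 - <<'E'
from h import *
for i in range(10): w=ctrl.capture("wrist")
s=ctrl.capture("scene");t=ctrl.capture("top");st()
for z in (160,164,168):print([(proj(c,[560,198,z])).round(1).tolist() for c in(s,w,t)])
im=np.hstack([cv2.resize(s["img"][220:380,270:430],(400,400)),cv2.resize(w["img"],(400,400))])
cv2.imwrite("pics/i.png",im[:,:,::-1])
T=dots(t,[(303,206),(344,208)],5);print(T)
E
```

```text
{'time_s': 19.7, 'eef_pos': [460.261, 202.732, 264.964], 'force': [-0.742, -0.536, -0.411], 'grip_force': 0.0, 'grip_width': 1.003}
[[362.2, 292.8], [285.9, 309.3], [159.9, 186.1]]
[[362.5, 291.6], [285.9, 312.1], [159.5, 185.8]]
[[362.8, 290.5], [285.9, 314.9], [159.1, 185.5]]
[(np.float64(302.73062108810785), np.float64(205.54814636494945)), (np.float64(344.03198247535596), np.float64(207.3800657174151))]
```

View pics/i.png

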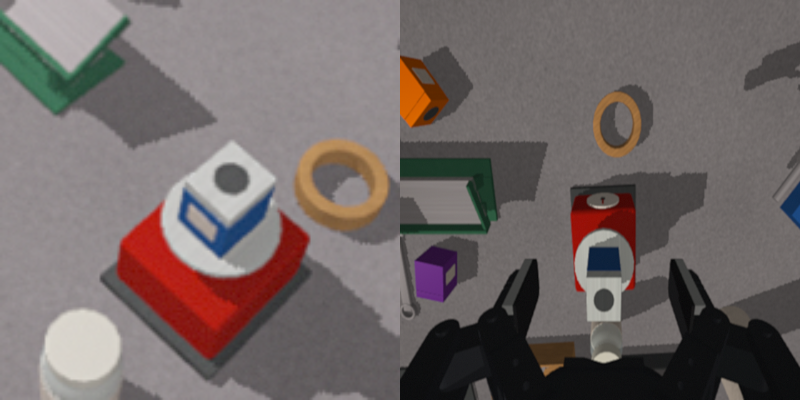

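The tin stands upright on the pan. Its lid dot in the scene image is at (362.8, 291.2), against (362.5, 291.6) predicted for dead centre, and the pan has sunk about 10 mm. The other two tins have not moved.

```bash
python3 -c "
from rig import ctrl
print(ctrl.finish_job())"
```

```text
the job is handed in; nothing more can be done
None
```

I found the full tin on the first lift (the left one in the rack, about 520 g). It now stands upright and central on the scale pan, the other two tins were left untouched on the rack bed, and the job is handed in; no verdict was returned.

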